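Clamp a split egg mould shut with its draw latch

TASK

Clamp the two-part casting mould shut with the draw latch on top of it: lean the lever over towards the keeper as far as its stop so that the claw can reach, swing the claw down until it is hooked over the keeper bar, then swing the lever back and down over centre until it lies flat, so that the two halves are drawn tightly together. Let go, and leave the other things on the board and the table as they stand.

Things in the scene. Friction and masses are not known exactly. Their poses are not given: they have to be found in the camera images.
- mould: plywood board 12 mm thick, fixed, with a split aluminium mould, latch and wire rack. Origin: on the table, under the lever's pivot. +x runs from the front half (with the keeper, at the robot's right) to the rear half, mostly to the left; y along all hinge axes, z up; x, y, z in these texts: mm in this frame. Board: x -160 to 190, y +-140. Rear mould half, fixed: x -22 to 118, y +-50, top z 77
- lever_pivot (a point): centre of the lever's hinge, an axis along the board's y at x 0, z 115, between two steel cheeks (outer faces y +-30, x +-12, top z 123); its axes are the board's
- rack (a point): nearest corner, at x 95, y -10, z 310, of a white wire drying rack that covers x 91 to 184, y -144 to -6 at z 306 to 314, with plaster eggs up to z 364, on two posts at y -134, x 105 and 180. Under it a vertical tool has no room to press the lever flat; a tool whose body leans 30 to 50 degrees towards the front half (-x) has
- front_half (a joint): gap in m between the mould halves. The front half (76 x 100 x 65 mm, top z 77, keeper on top) slides along x. 0.014 at the start, held open by springs (8 N, growing to 19 N when shut); clamped shut it reads about 0.001
- lever (a joint): angle in rad of the lever: 0 = flat, pointing to +x (closed, hard stop); pi/2 = upright; beyond that it leans over the front half, up to a hard stop at 1.80. Steel bar 26 mm wide in y, 8 thick, with a black grip 26 wide, 14 thick on its last 55 mm; ends 165 mm from the pivot. Stiff hinge (0.15 N m): stays where left. Within about 0.2 rad of flat the claw's pull holds it down
- claw (a joint): angle in rad of the claw on its pin against the lever: its arms rise above level, towards -x, by (claw - lever). At first 2.72 to 2.84: folded up in front of the lever. Stiff pin: it stays where put while steeper than 45 degrees, nearer level it drops. With the lever at its stop the hooked claw reads 1.43, dipping 0.37 below level. With the lever below about 1.6 it lands on the bar, unhooked
- lever_grip (a point): point in the lever's black grip, 150 mm from the pivot; its x points to the lever's end, y along the hinge (26 mm wide that way)
- claw_pin (a point): centre of the claw's pin, on the lever 26 mm from the pivot, 0.22 rad below the lever's direction: at x = 26 cos(lever - 0.22), z = 115 + 26 sin(lever - 0.22)
- claw_end (a point): point between the claw's two arms, 84 mm from the pin, beside the hook: grasp it here across y, 40 mm wide, 10 to 29 high. The claw is a steel frame 101 mm long: two arms 5 mm thick, a hook plate 8 mm thick across the end, reaching 17 mm below and 12 above the arms' middle, and a bridge plate that comes to rest on the keeper bar. Its x points from hook to pin
- claw_lip (a point): point on the inner face of the claw's hook plate near its lower edge, 84 mm from the pin along the arms and 16 mm below their middle line. Hooked: this point is below the keeper's centre, on its -x side or right under the bar
- keeper (a point): centre of the keeper, a round steel bar 10 mm thick and 27 mm long along y, at z 107 on a post 16 mm wide on the front half; at x -69 at the start, -55 when the mould is shut
- cup: white plastic cup, 60 mm wide, 75 mm high, standing on the board beside the mould, nearer the robot; origin under its centre
- jar: small pale jar with aluminium cap, 48 mm wide, 60 mm high, standing on the board beside the mould, on the far side; origin under its centre
- glue: white glue bottle, 52 mm wide, 150 mm high; origin under its centre
- bowl: shallow glass bowl, 120 mm wide, 45 mm high; origin under its centre
- hoop: wooden embroidery hoop lying flat, 170 mm wide, 12 mm high; origin under its centre
- brush: brush, 190 mm long, lying on the table
- stamp: dark wooden block, 70 x 45 x 35 mm; origin under its centre

How it is judged:
By the outcome, as a careful person would: the job done as asked, in the order asked, and still so for the second after the job is handed in, with the robot touching nothing.
It also fails if it takes over 66 s, if anything falls off the work surface, if the arm or the gripper's body presses on something with over 40 N, if the wrist force passes 120 N, or if a joint passes its speed limit or range.

ROBOT

A 6-joint arm with a two-finger parallel gripper is mounted at the origin on the work surface. World frame = base frame: x ahead of the robot, y to its left, z up, the work surface at z = 0. Lengths are in m, angles in rad, forces in N, time in s.
With the tool pointing down it reaches from about 0.225 to 0.875 m from the base axis. Payload 3.4 kg.
Tool frame: the origin (TCP) lies between the finger pads; the fingertips stand 19 mm ahead of it and the grasp point (between the pads) is the TCP; z points along the fingers, y is the line along which they close (so a half turn about z gives the same grasp; the last joint's range is limited). The gripper opens to 85 mm and grips with 20 to 120 N. Pads are 22 mm wide; open, the fingers measure 114 mm over their backs; the gripper's body (76 mm by 85 mm) begins 54 mm behind the grasp point. The pads swing forward as they close: fully open they stand 13 mm farther back than shut.
Start: joints at [1.205, 0.276, 1.505, -0, 1.361, -0.121], TCP at [0.139, 0.558, 0.25] pointing down, gripper open.
Joint ranges: [-2.89, 2.89], [-0.75, 2.08], [0.22, 2.7], [-1.18, 4.32], [0.11, 2.71], [-2.7, 2.7]. Speed limits (rad/s): [2.57, 2.57, 3.14, 3.14, 3.14, 3.14].

INTERFACE

Orientations are given as a unit quaternion [w, x, y, z].
In Python, from rig import get_state, imaging, ticket gives the robot as it stands. The module is installed in compiled form; this text tells all that it offers.
- The arm moves only by the shell command python3 -m inch 'ROWS' [FORCE]. ROWS is JSON, a list of rows, each an object with "claw": the opening, from -1 (shut) to 1 (fully open); "travel": the shift along the world's x, y, z in units of 200 mm (1.0 is 200 mm), a list of three; "turn": the turn about the world's z in units of 180 degrees (1.0 is 180 degrees). A call has 1 to 5 rows; each row is the pose to reach, as a shift and turn from the pose commanded when the call began, turning the shorter way round; what a row does not reach only later rows make up. A row lasts 1/10 s, in which the tool goes at most 50 mm and 8.59 degrees, less where a joint would pass 70% of its speed; a pose out of reach is approached as far as the arm can. A call with a number of a shift or a turn outside -1 to 1 is refused whole. A call with a gripper value outside its range is refused whole. The fingers move at their own pace and stop on an object; FORCE is the grip in N (left out, the last holds). Time passes only in rows, so rows that repeat a pose let the fingers close. It gives the time, the measured TCP pose, the force, the opening and the grip force at its end, in the units of the state.
- get_state(): the state, without advancing time (a new reading comes with each control period).
- imaging.get_image(name): name is "scene" or "side" or "wrist"; returns the picture (480x640x3 uint8, red, green, blue); there is no depth.
- imaging.camera_params(name): a dict with "camera_matrix" (3x3 intrinsics, pixels), "cam_to_world" (4x4, takes a point from camera to world coordinates); the wrist camera has in their place "T_tool_cam" (4x4, takes a point from camera to tool coordinates, whose origin is the TCP and whose axes are the flange's). Camera axes: x right, y down, z forward; pixel columns grow to the right and rows downward; lengths in m; the calibration is good to about 2 mm. A picture is of the moment at which its call begins: read the wrist's pose just before it. camera_params takes no time and is no camera call.
- ticket.sign_off(): hands the job in; it is judged then, once.
The state is a dict: "clock": time; "qpos": joint angles; "qd": joint speeds; "effort": joint torques, N m; "position": TCP position; "ee_rot": TCP orientation; "contact_force": force on the tool from outside, world axes, zero at the start; "moment": the same for the moment, N m; "width": finger opening in m; "gripper_force": force on a finger pad.
Only numpy, scipy, OpenCV 4.12 (cv2) and the standard library are available. Lean on these libraries where they do the work, as an engineer would, in place of code of your own. Each camera call takes 0.05 s, during which the arm holds its last target. There are 200 camera calls.

## Working session

There is one attempt and no reset: what is moved stays moved. The work goes in short steps, Python scripts to look and compute and a shell command to move; the robot and the scene stay as the last step left them, time stands still between calls to the robot, and variables do not carry over. Pictures are saved under pics/ and viewed, at most 10 in all, crops included, and the job is handed in when it is done.

```bash
mkdir -p pics; cat > h.py <<'E'
import numpy as np, cv2
from rig import get_state, imaging, ticket
from scipy.spatial.transform import Rotation as R
def cam(n):
    p=imaging.camera_params(n); K=np.array(p["camera_matrix"])
    if n=="wrist":
        s=get_state(); q=s["ee_rot"]; T=np.eye(4); T[:3,:3]=R.from_quat([q[1],q[2],q[3],q[0]]).as_matrix(); T[:3,3]=s["position"]
        return K,T@np.array(p["T_tool_cam"])
    return K,np.array(p["cam_to_world"])
def ray(n,uv,c=None):
    K,T=c or cam(n); d=T[:3,:3]@np.linalg.solve(K,[uv[0],uv[1],1]); return T[:3,3],d/np.linalg.norm(d)
def onz(n,uv,z,c=None):
    o,d=ray(n,uv,c); return o+d*(z-o[2])/d[2]
def tri(a,b):
    (o1,d1),(o2,d2)=a,b; A=np.stack([d1,-d2],1); t=np.linalg.lstsq(A,o2-o1,rcond=None)[0]
    p,q=o1+t[0]*d1,o2+t[1]*d2; return (p+q)/2,np.linalg.norm(p-q)
def proj(n,P,c=None):
    K,T=c or cam(n); P=np.atleast_2d(P); X=(P-T[:3,3])@T[:3,:3]; x=X@K.T; return x[:,:2]/x[:,2:]
def snap(n,f):
    im=imaging.get_image(n); cv2.imwrite(f"pics/{f}.png",im[:,:,::-1]); return im
E
python3 - <<'E'
from h import *
s=get_state(); print(s)
snap("scene","s0");snap("side","d0")
for n in("scene","side"): print(cam(n))
print(imaging.camera_params("wrist"))
E
```

```text
{'clock': 0.0, 'qpos': array([ 1.20497352e+00,  2.76620397e-01,  1.50614876e+00,  4.01763663e-06,
        1.36071344e+00, -1.20995591e-01]), 'qd': array([-8.42230427e-05,  5.17724614e-04, -6.19586406e-04,  1.52221705e-03,
        3.38489698e-04,  1.07983620e-03]), 'effort': array([ 3.02673334e-04, -4.16787708e+01, -2.45800334e+01, -2.37696750e-04,
        1.11483992e-02,  2.03739788e-06]), 'position': array([0.13919356, 0.55737919, 0.24941898]), 'ee_rot': array([-2.29656328e-04,  1.22108469e-01,  9.92516312e-01, -9.16641465e-04]), 'contact_force': array([ 0.27005226,  0.14820871, -0.56063546]), 'moment': array([-0.0145991 , -0.01637015,  0.02252873]), 'gripper_force': 0.0, 'width': 0.08506088970058671}
(array([[558.82322688,   0.        , 317.06412183],
       [  0.        , 558.82322688, 234.68115287],
       [  0.        ,   0.        ,   1.        ]]), array([[ 0.37114095,  0.75973321, -0.53390996,  1.19041976],
       [ 0.92856553, -0.30085263,  0.21737927, -0.3288991 ],
       [ 0.00452204, -0.57644873, -0.8171208 ,  1.33446752],
       [ 0.        ,  0.        ,  0.        ,  1
[... 244 characters left out ...]
363575,  0.66487273, -0.74658261,  1.02079983],
       [-0.00164109, -0.74681604, -0.66502866,  1.11665601],
       [ 0.        ,  0.        ,  0.        ,  1.        ]]))
{'camera_matrix': array([[352.67161998,   0.        , 320.34598128],
       [  0.        , 352.67161998, 246.15686822],
       [  0.        ,   0.        ,   1.        ]]), 'T_tool_cam': array([[ 9.08621544e-04, -9.57770213e-01, -2.87533291e-01,
         7.31389162e-02],
       [ 9.99997322e-01,  2.58176788e-04,  2.30006435e-03,
        -2.18167941e-04],
       [-2.12869870e-03, -2.87534611e-01,  9.57767882e-01,
        -1.24743005e-01],
       [ 0.00000000e+00,  0.00000000e+00,  0.00000000e+00,
         1.00000000e+00]])}
```

View pics/s0.png

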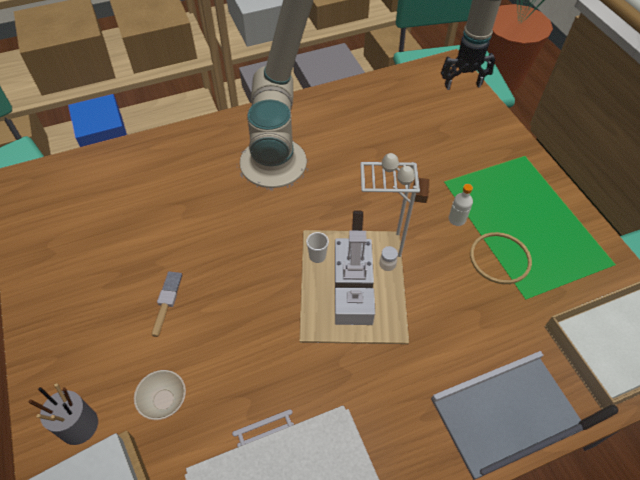

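View pics/d0.png

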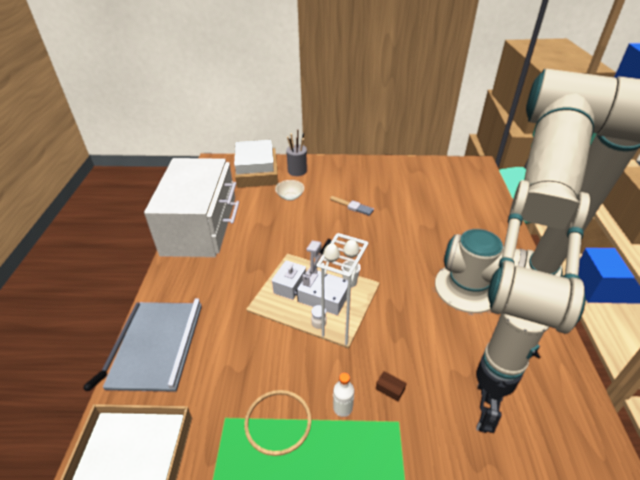

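```bash
python3 - <<'E'
from h import *
C=[(303,231),(397,231),(408,342),(300,342)]
W=[onz("scene",c,0.012) for c in C]
for w in W: print(w.round(3))
for i in range(4): print(np.linalg.norm(W[i]-W[(i+1)%4]))
im=cv2.imread("pics/s0.png"); cv2.imwrite("pics/s0c.png",cv2.resize(im[140:350,290:450],None,fx=3.7,fy=2.85*1.0 if 0 else 2.8,interpolation=cv2.INTER_CUBIC))
b=cv2.imread("pics/d0.png"); cv2.imwrite("pics/d0c.png",cv2.resize(b[225:350,240:390],None,fx=4.5,fy=4.5,interpolation=cv2.INTER_CUBIC))
a=cv2.resize(im[140:350,290:450],(450,590)); c=cv2.resize(b[225:350,240:390],(350,292)); o=np.zeros((590,800,3),np.uint8);o[:,:450]=a;o[:292,450:]=c;cv2.imwrite("pics/c0.png",o)
E
```

```text
[ 0.299 -0.01   0.012]
[0.4   0.244 0.012]
[0.723 0.114 0.012]
[ 0.621 -0.142  0.012]
0.2736948082555764
0.348375695127415
0.2756473157505743
0.34806303706913677
```

View pics/c0.png

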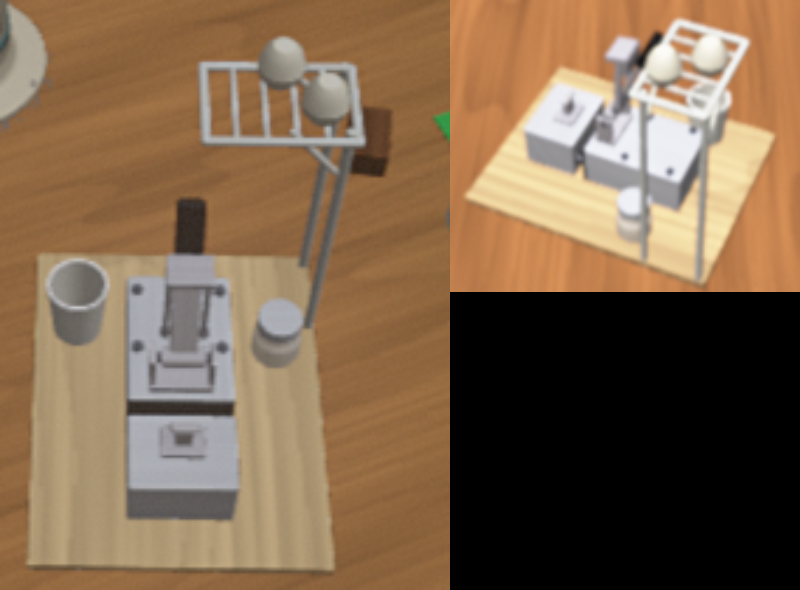

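```bash
cat >> h.py <<'E'
def corners(n,im,box):
    x0,y0,x1,y1=box; h=cv2.cvtColor(im,cv2.COLOR_RGB2HSV); m=np.zeros(im.shape[:2],np.uint8)
    s=h[y0:y1,x0:x1].astype(int); m[y0:y1,x0:x1]=((s[...,2]>150)&(s[...,1]<150)&(s[...,0]<30)&(s[...,1]>50))*255
    m=cv2.morphologyEx(m,cv2.MORPH_OPEN,np.ones((3,3)))
    c=max(cv2.findContours(m,0,2)[0],key=cv2.contourArea); hull=cv2.convexHull(c)
    for e in np.linspace(.005,.1,40):
        a=cv2.approxPolyDP(hull,e*cv2.arcLength(hull,True),True)
        if len(a)==4: break
    return a[:,0]
E
python3 - <<'E'
from h import *
for n,f,b in(("scene","s0",(290,225,420,350)),("side","d0",(240,225,390,350))):
    im=cv2.imread(f"pics/{f}.png")[:,:,::-1].copy()
    a=corners(n,im,b); print(a.tolist()); W=np.array([onz(n,p,.012) for p in a]); print(W.round(3).tolist(), W.mean(0).round(4)); print([round(np.linalg.norm(W[i]-W[(i+1)%4]),3) for i in range(4)])
E
```

```text
[[303, 229], [416, 250], [408, 342], [300, 340]]
[[0.292, -0.008, 0.012], [0.479, 0.265, 0.012], [0.723, 0.114, 0.012], [0.616, -0.14, 0.012]] [0.5278 0.0579 0.012 ]
[np.float64(0.33), np.float64(0.286), np.float64(0.276), np.float64(0.35)]
[[286, 252], [379, 281], [349, 346], [246, 310]]
[[0.62, -0.145, 0.012], [0.294, -0.01, 0.012], [0.399, 0.251, 0.012], [0.722, 0.124, 0.012]] [0.5088 0.055  0.012 ]
[np.float64(0.353), np.float64(0.282), np.float64(0.347), np.float64(0.288)]
```

```bash
python3 - <<'E'
from h import *
ex=np.array([-.927,.375,0]);ey=np.array([-.375,-.927,0]);O=np.array([.524,.047,0])
for uv in((357.6,213),(358,228),(357,243)):
    o,d=ray("scene",uv); t=((O-o)@ey)/(d@ey); p=o+d*t-O; print((p@ex).round(4),p[2].round(4), np.arctan2(p[2]-.115,p@ex), np.hypot(p[2]-.115,p@ex))
E
python3 -m inch '[{"claw":1,"travel":[0,0,0.25],"turn":0},{"claw":1,"travel":[0,0,0.5],"turn":-0.02},{"claw":1,"travel":[0,0,0.75],"turn":-0.044},{"claw":1,"travel":[0,0,1.0],"turn":-0.044}]'
python3 -m inch '[{"claw":1,"travel":[0.13,-0.2,0],"turn":0},{"claw":1,"travel":[0.27,-0.4,0],"turn":0},{"claw":1,"travel":[0.4,-0.6,0],"turn":0},{"claw":1,"travel":[0.53,-0.8,0],"turn":0},{"claw":1,"travel":[0.6,-1.0,0],"turn":0}]'
python3 -m inch '[{"claw":1,"travel":[0.13,-0.2,0],"turn":0},{"claw":1,"travel":[0.27,-0.4,0],"turn":0},{"claw":1,"travel":[0.4,-0.6,0],"turn":0},{"claw":1,"travel":[0.53,-0.8,0],"turn":0},{"claw":1,"travel":[0.6,-1.0,0],"turn":0}]'
python3 -m inch '[{"claw":1,"travel":[0.2,-0.2,0],"turn":0},{"claw":1,"travel":[0.4,-0.4,0],"turn":0},{"claw":1,"travel":[0.6,-0.6,0],"turn":0},{"claw":1,"travel":[0.6,-0.8,0],"turn":0}]'
```

```text
0.056 0.2707 1.225253398238229 0.1654440836545179
0.0174 0.2627 1.4534002720053028 0.14874574162342488
0.0051 0.2178 1.5213643310901774 0.10294982412846582
clock: 0.5
position: [0.1392, 0.5574, 0.4519]
ee_rot: [-0.0, 0.191, 0.982, -0.0]
contact_force: [-0.2, 2.4, -0.2]
width: 0.0852
gripper_force: 0.0
clock: 1.0
position: [0.2607, 0.3562, 0.4496]
ee_rot: [0.0, 0.191, 0.982, -0.001]
contact_force: [0.1, -0.0, 0.4]
width: 0.0851
gripper_force: 0.0
clock: 1.5
position: [0.3807, 0.156, 0.4496]
ee_rot: [-0.0, 0.191, 0.982, -0.0]
contact_force: [1.1, -0.3, 1.0]
width: 0.0853
gripper_force: 0.0
clock: 1.9
position: [0.5006, 0.0021, 0.4487]
ee_rot: [-0.001, 0.19, 0.982, 0.001]
contact_force: [0.7, 0.1, -0.8]
width: 0.0854
gripper_force: 0.0
```

```bash
python3 - <<'E'
from h import *
c=cam("wrist"); snap("wrist","w1")
ex=np.array([-.927,.375,0]);ey=np.array([-.375,-.927,0]);O=np.array([.524,.047,0])
B=lambda x,y,z:O+ex*x/1e3+ey*y/1e3+np.array([0,0,z/1e3])
for P in((-22,50,77),(-22,-50,77),(118,50,77),(118,-50,77),(-12,30,123),(-69,0,107),(165*np.cos(1.23),0,115+165*np.sin(1.23)),(95,-10,310)): print(P,proj("wrist",B(*P),c).round(0))
E
```

```text
(-22, 50, 77) [[320. 214.]]
(-22, -50, 77) [[390. 214.]]
(118, 50, 77) [[320. 109.]]
(118, -50, 77) [[396. 109.]]
(-12, 30, 123) [[335. 213.]]
(-69, 0, 107) [[356. 251.]]
(np.float64(55.14922497554293), 0, np.float64(270.5106523187301)) [[380. 169.]]
(95, -10, 310) [[406. 116.]]
```

View pics/w1.png

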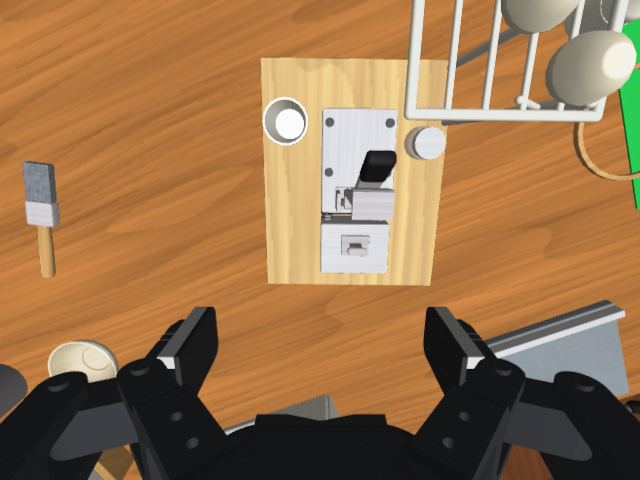

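```bash
cat >> h.py <<'E'
ex=np.array([-.927,.375,0]);ey=np.array([-.375,-.927,0]);O=np.array([.524,.047,0])
B=lambda x,y,z:O+ex*x/1e3+ey*y/1e3+np.array([0,0,z/1e3])
def inB(p): d=np.array(p)-O; return np.array([d@ex,d@ey,d[2]])*1e3
def plan(*T):
    s=get_state(); p=np.array(s["position"]); print("at",inB(p).round(1),"F",(np.array([ex,ey,[0,0,1]])@s["contact_force"]).round(1), "t",s["clock"])
    for t in T: print(t,((B(*t)-p)/.2).round(3).tolist())
E
python3 -c "
from h import *
plan((76,95,430),(76,95,248),(76,50,248))"
```

```text
at [  0.8  57.9 448. ] F [-2.8  2.8  1. ] t 1.95
(76, 95, 430) [-0.418, -0.031, -0.09]
(76, 95, 248) [-0.418, -0.031, -1.0]
(76, 50, 248) [-0.334, 0.178, -1.0]
```

```bash
python3 -m inch '[{"claw":1,"travel":[-0.21,-0.015,0],"turn":0},{"claw":1,"travel":[-0.418,-0.031,-0.1],"turn":0},{"claw":1,"travel":[-0.418,-0.031,-0.35],"turn":0},{"claw":1,"travel":[-0.418,-0.031,-0.6],"turn":0},{"claw":1,"travel":[-0.418,-0.031,-0.8],"turn":0}]'
python3 -m inch '[{"claw":1,"travel":[0,0,-0.2],"turn":0},{"claw":1,"travel":[0,0,-0.2],"turn":0}]'
python3 - <<'E'
from h import *
plan((76,50,248),(50,50,248),(20,50,248),(0,50,248),(-14,50,248)); a=snap("scene","s2");b=snap("side","d2")
o=np.zeros((600,800,3),np.uint8);o[:,:400]=cv2.resize(a[60:360,260:460],(400,600));o[:,400:]=cv2.resize(b[140:365,230:380],(400,600));cv2.imwrite("pics/c2.png",o[:,:,::-1])
E
```

```text
clock: 2.45
position: [0.4125, -0.0025, 0.288]
ee_rot: [-0.001, 0.191, 0.982, 0.0]
contact_force: [0.9, -0.2, 0.2]
width: 0.0856
gripper_force: 0.0
clock: 2.65
position: [0.4096, -0.0019, 0.2455]
ee_rot: [-0.006, 0.19, 0.982, -0.0]
contact_force: [-0.8, -0.1, 0.1]
width: 0.0853
gripper_force: 0.0
at [ 87.7  88.2 245.5] F [0.7 0.4 0.1] t 2.65
(76, 50, 248) [0.126, 0.155, 0.013]
(50, 50, 248) [0.246, 0.106, 0.013]
(20, 50, 248) [0.385, 0.05, 0.013]
(0, 50, 248) [0.478, 0.013, 0.013]
(-14, 50, 248) [0.543, -0.014, 0.013]
```

View pics/c2.png

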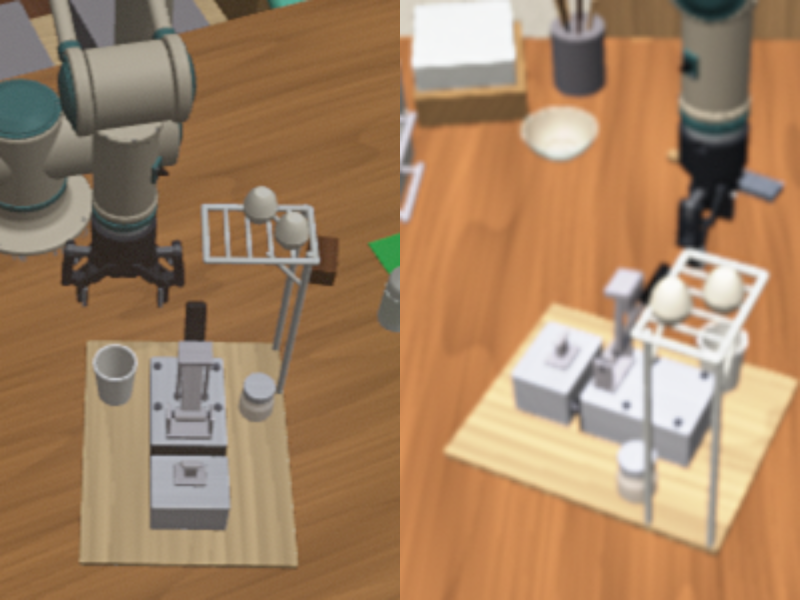

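```bash
python3 -m inch '[{"claw":1,"travel":[0.05,0.09,0],"turn":0},{"claw":1,"travel":[0.097,0.187,0],"turn":0},{"claw":1,"travel":[0.097,0.187,0],"turn":0}]'
python3 -c "
from h import *
plan((50,50,248),(20,50,248),(0,50,248),(-16,50,248))"
```

```text
clock: 3.05
position: [0.4275, 0.0221, 0.2533]
ee_rot: [-0.004, 0.188, 0.982, -0.018]
contact_force: [-21.1, -37.8, 12.9]
width: 0.0852
gripper_force: 25.4
at [ 80.1  59.2 253.3] F [ 5.4 43.  12.9] t 3.05
(50, 50, 248) [0.157, -0.014, -0.027]
(20, 50, 248) [0.296, -0.07, -0.027]
(0, 50, 248) [0.389, -0.107, -0.027]
(-16, 50, 248) [0.463, -0.137, -0.027]
```

```bash
python3 -m inch '[{"claw":1,"travel":[-0.05,-0.11,0],"turn":0},{"claw":1,"travel":[-0.05,-0.11,0],"turn":0},{"claw":1,"travel":[-0.05,-0.11,0],"turn":0}]'
python3 - <<'E'
from h import *
plan(); c=cam("wrist");a=snap("wrist","w3");b=snap("side","d3")
o=np.zeros((480,800,3),np.uint8);o[:,:500]=cv2.resize(a[:,140:640],(500,480));o[:,500:]=cv2.resize(b[160:320,270:370],(300,480));cv2.imwrite("pics/c3.png",o[:,:,::-1])
for P in((165*np.cos(1.23),0,115+165*np.sin(1.23)),(95,-10,310)): print(P,proj("wrist",B(*P),c).round(0))
E
```

```text
clock: 3.35
position: [0.4256, 0.0125, 0.2528]
ee_rot: [0.003, 0.191, 0.982, 0.001]
contact_force: [0.4, -0.4, 0.7]
width: 0.0854
gripper_force: 0.0
at [ 78.3  68.9 252.8] F [-0.5  0.2  0.7] t 3.35
(np.float64(55.14922497554293), 0, np.float64(270.5106523187301)) [[506. 412.]]
(95, -10, 310) [[663. 398.]]
```

View pics/c3.png

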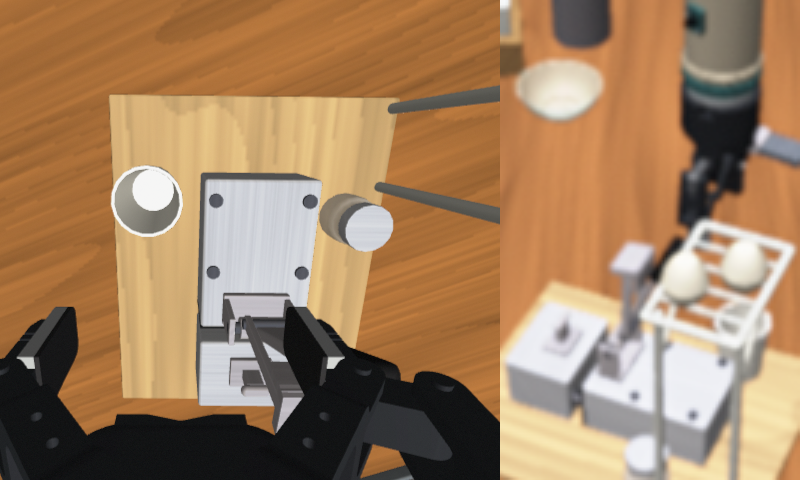

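```bash
python3 -m inch '[{"claw":1,"travel":[0,0,0.22],"turn":0},{"claw":1,"travel":[0,0,0.44],"turn":0},{"claw":1,"travel":[0,0,0.44],"turn":0},{"claw":1,"travel":[0,0,0.44],"turn":0}]'
python3 -c "
from h import *
plan((42,0,340),(42,0,236))"
```

```text
clock: 3.85
position: [0.4247, 0.0132, 0.3396]
ee_rot: [0.002, 0.19, 0.982, 0.0]
contact_force: [-0.0, 0.2, -0.5]
width: 0.0857
gripper_force: 0.0
at [ 79.3  68.6 339.6] F [ 0.1 -0.2 -0.5] t 3.85
(42, 0, 340) [0.302, 0.248, 0.002]
(42, 0, 236) [0.302, 0.248, -0.518]
```

```bash
python3 -m inch '[{"claw":0.4,"travel":[0.15,0.124,0],"turn":0},{"claw":0.4,"travel":[0.302,0.248,0],"turn":0},{"claw":0.4,"travel":[0.302,0.248,0],"turn":0},{"claw":0.4,"travel":[0.302,0.248,0],"turn":0}]'
python3 - <<'E'
from h import *
plan((42,0,236)); c=cam("wrist");a=snap("wrist","w4");b=snap("side","d4")
o=np.zeros((480,800,3),np.uint8);o[:,:500]=cv2.resize(a[:,100:600],(500,480));o[:,500:]=cv2.resize(b[140:300,270:370],(300,480));cv2.imwrite("pics/c4.png",o[:,:,::-1])
E
```

```text
clock: 4.25
position: [0.4838, 0.0629, 0.3365]
ee_rot: [-0.002, 0.189, 0.982, -0.0]
contact_force: [0.8, -0.0, 0.3]
width: 0.0595
gripper_force: 0.0
at [ 43.2   0.4 336.5] F [-0.8 -0.3  0.3] t 4.25
(42, 0, 236) [0.006, -0.001, -0.502]
```

View pics/c4.png

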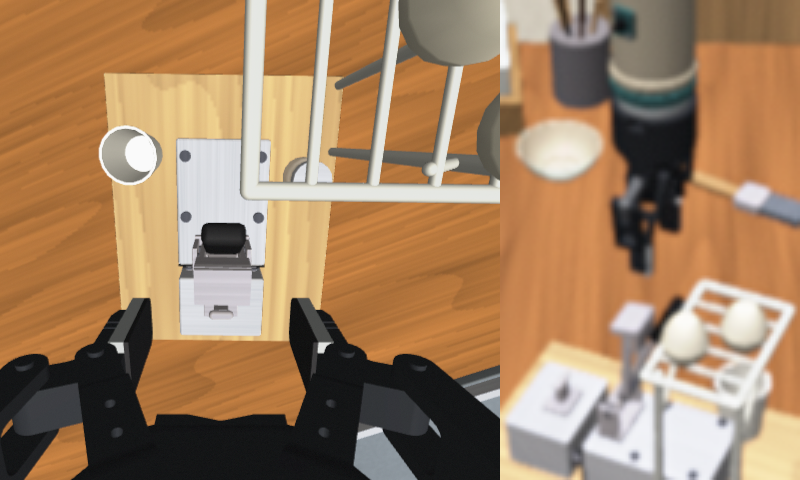

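```bash
python3 -m inch '[{"claw":0.4,"travel":[0.006,0,-0.15],"turn":0},{"claw":0.4,"travel":[0.006,0,-0.3],"turn":0},{"claw":0.4,"travel":[0.006,0,-0.42],"turn":0},{"claw":0.4,"travel":[0.006,0,-0.5],"turn":0},{"claw":0.4,"travel":[0.006,0,-0.5],"turn":0}]'
python3 -m inch '[{"claw":-1,"travel":[0,0,0],"turn":0},{"claw":-1,"travel":[0,0,0],"turn":0},{"claw":-1,"travel":[0,0,0],"turn":0},{"claw":-1,"travel":[0,0,0],"turn":0},{"claw":-1,"travel":[0,0,0],"turn":0}]' 25
python3 -c "
from h import *
plan((21.6,0,240),(-3.7,0,242),(-29,0,239),(-33,0,238))"
```

```text
clock: 4.85
position: [0.4827, 0.0616, 0.2361]
ee_rot: [-0.003, 0.191, 0.982, -0.001]
contact_force: [-0.8, 0.0, -0.6]
width: 0.0599
gripper_force: 0.0
clock: 5.35
position: [0.4863, 0.0628, 0.2397]
ee_rot: [0.001, 0.19, 0.982, 0.001]
contact_force: [0.2, 3.8, 6.2]
width: 0.0385
gripper_force: 25.4
at [ 40.9  -0.5 239.7] F [ 1.3 -3.6  6.2] t 5.35
(21.6, 0, 240) [0.088, -0.038, 0.002]
(-3.7, 0, 242) [0.206, -0.086, 0.012]
(-29, 0, 239) [0.323, -0.133, -0.003]
(-33, 0, 238) [0.342, -0.141, -0.008]
```

```bash
python3 -m inch '[{"claw":0.4,"travel":[0,0,0],"turn":0},{"claw":0.4,"travel":[0,0,0],"turn":0},{"claw":0.4,"travel":[0,0,0],"turn":0}]'
python3 - <<'E'
from h import *
plan((50,0,246))
# pose of w4
K=np.array(imaging.camera_params("wrist")["camera_matrix"]);Tt=np.array(imaging.camera_params("wrist")["T_tool_cam"])
T=np.eye(4);T[:3,:3]=R.from_quat([.189,.982,0,-.002]).as_matrix();T[:3,3]=[.4838,.0629,.3365];c=(K,T@Tt)
for uv in((323,224),(323,237),(323,251),(323,268),(323,306)):
    o,d=ray("wrist",uv,c)
    for z in(.225,.24,.27,): t=(z-o[2])/d[2]; print(uv,z,inB(o+d*t).round(0),end=' ')
    print()
for x in(1.1,1.2,1.3): print(x,proj("wrist",[B(165*np.cos(x)+s*7*np.sin(x),0,115+165*np.sin(x)-s*7*np.cos(x)) for s in(1,-1)],c).round(0).tolist())
E
```

```text
clock: 5.65
position: [0.4848, 0.0617, 0.2378]
ee_rot: [-0.001, 0.19, 0.982, -0.001]
contact_force: [0.6, 0.1, -0.0]
width: 0.0598
gripper_force: 0.0
at [ 41.8   1.1 237.8] F [-0.6 -0.3 -0. ] t 5.65
(50, 0, 246) [-0.036, 0.02, 0.041]
(323, 224) 0.225 [ 62.  -2. 225.] (323, 224) 0.24 [ 65.  -2. 240.] (323, 224) 0.27 [ 72.  -1. 270.] 
(323, 237) 0.225 [ 53.  -2. 225.] (323, 237) 0.24 [ 57.  -2. 240.] (323, 237) 0.27 [ 65.  -1. 270.] 
(323, 251) 0.225 [ 42.  -2. 225.] (323, 251) 0.24 [ 47.  -2. 240.] (323, 251) 0.27 [ 56.  -1. 270.] 
(323, 268) 0.225 [ 30.  -2. 225.] (323, 268) 0.24 [ 35.  -2. 240.] (323, 268) 0.27 [ 46.  -1. 270.] 
(323, 306) 0.225 [ -0.  -2. 225.] (323, 306) 0.24 [  7.  -2. 240.] (323, 306) 0.27 [ 22.  -2. 270.] 
1.1 [[321.0, 205.0], [321.0, 228.0]]
1.2 [[321.0, 232.0], [321.0, 257.0]]
1.3 [[321.0, 261.0], [321.0, 286.0]]
```

```bash
python3 -m inch '[{"claw":0.4,"travel":[-0.018,0.01,0.02],"turn":0},{"claw":0.4,"travel":[-0.036,0.018,0.035],"turn":0},{"claw":0.4,"travel":[-0.036,0.018,0.035],"turn":0}]'
python3 -m inch '[{"claw":-1,"travel":[0,0,0],"turn":0},{"claw":-1,"travel":[0,0,0],"turn":0},{"claw":-1,"travel":[0,0,0],"turn":0},{"claw":-1,"travel":[0,0,0],"turn":0},{"claw":-1,"travel":[0,0,0],"turn":0}]' 25
python3 -c "
from h import *
plan()"
```

```text
clock: 5.95
position: [0.4777, 0.066, 0.2459]
ee_rot: [0.0, 0.19, 0.982, 0.0]
contact_force: [1.1, -0.2, -0.6]
width: 0.0601
gripper_force: 0.0
clock: 6.45
position: [0.4784, 0.0664, 0.2455]
ee_rot: [0.0, 0.19, 0.982, 0.001]
contact_force: [1.0, 3.7, 1.7]
width: 0.0259
gripper_force: 27.4
at [ 49.6  -0.9 245.5] F [ 0.4 -3.8  1.7] t 6.45
```

```bash
python3 -m inch '[{"claw":-1,"travel":[0.06,-0.025,0.018],"turn":0},{"claw":-1,"travel":[0.122,-0.049,0.032],"turn":0},{"claw":-1,"travel":[0.185,-0.075,0.04],"turn":0},{"claw":-1,"travel":[0.248,-0.1,0.042],"turn":0},{"claw":-1,"travel":[0.31,-0.125,0.036],"turn":0}]'
python3 -m inch '[{"claw":-1,"travel":[0.066,-0.027,-0.012],"turn":0},{"claw":-1,"travel":[0.066,-0.027,-0.012],"turn":0},{"claw":-1,"travel":[0.066,-0.027,-0.012],"turn":0}]'
python3 -c "
from h import *
plan()"
```

```text
clock: 6.95
position: [0.5401, 0.0408, 0.2524]
ee_rot: [-0.001, 0.19, 0.982, 0.0]
contact_force: [-2.4, 3.6, 1.2]
width: 0.0257
gripper_force: 28.4
clock: 7.25
position: [0.5548, 0.0347, 0.2495]
ee_rot: [0.001, 0.191, 0.982, -0.0]
contact_force: [2.3, 1.7, -3.8]
width: 0.0255
gripper_force: 28.0
at [-3.320e+01 -1.000e-01  2.495e+02] F [-1.5 -2.5 -3.8] t 7.25
```

```bash
python3 -m inch '[{"claw":-1,"travel":[0.025,-0.01,-0.006],"turn":0},{"claw":-1,"travel":[0.045,-0.018,-0.012],"turn":0},{"claw":-1,"travel":[0.045,-0.018,-0.012],"turn":0},{"claw":-1,"travel":[0.045,-0.018,-0.012],"turn":0}]'
python3 -c "
from h import *
plan()"
```

```text
clock: 7.65
position: [0.5621, 0.0316, 0.2475]
ee_rot: [-0.0, 0.19, 0.982, -0.0]
contact_force: [-0.8, 0.4, -1.3]
width: 0.0256
gripper_force: 28.3
at [-4.110e+01 -1.000e-01  2.475e+02] F [ 0.9 -0.  -1.3] t 7.65
```

```bash
python3 -m inch '[{"claw":-1,"travel":[0.02,-0.008,-0.006],"turn":0},{"claw":-1,"travel":[0.035,-0.014,-0.01],"turn":0},{"claw":-1,"travel":[0.035,-0.014,-0.01],"turn":0}]'
python3 - <<'E'
from h import *
plan(); a=snap("side","d5");b=snap("scene","s5")
o=np.zeros((480,800,3),np.uint8);o[:,:400]=cv2.resize(a[200:320,250:350],(400,480));o[:,400:]=cv2.resize(b[140:350,280:440],(400,480));cv2.imwrite("pics/c5.png",o[:,:,::-1])
E
```

```text
clock: 7.95
position: [0.5626, 0.0315, 0.2471]
ee_rot: [-0.007, 0.19, 0.982, 0.001]
contact_force: [-17.4, 7.1, 14.3]
width: 0.0256
gripper_force: 29.6
at [-4.160e+01 -1.000e-01  2.471e+02] F [18.8 -0.1 14.3] t 7.95
```

View pics/c5.png

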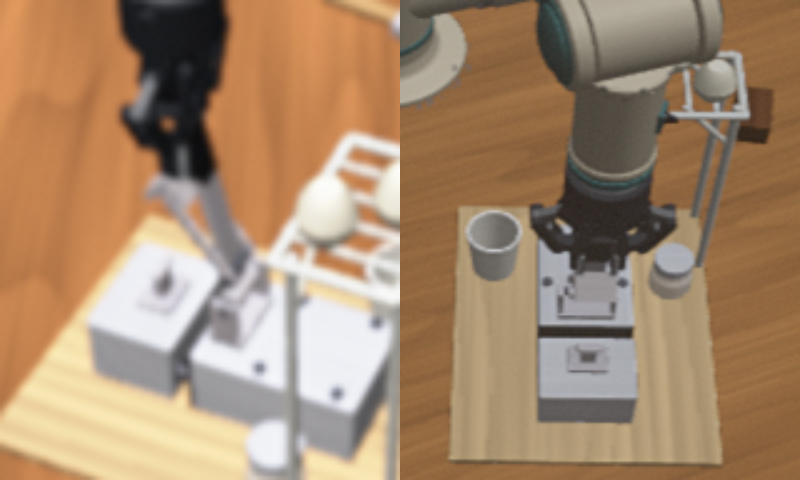

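```bash
python3 -m inch '[{"claw":-0.26,"travel":[-0.03,0.012,0.005],"turn":0},{"claw":-0.26,"travel":[-0.03,0.012,0.005],"turn":0},{"claw":-0.26,"travel":[-0.03,0.012,0.005],"turn":0},{"claw":-0.26,"travel":[-0.03,0.012,0.005],"turn":0}]'
python3 -c "
from h import *
plan((-60,0,235),(-85,0,234)); print(get_state()['width'])"
```

```text
clock: 8.45
position: [0.564, 0.031, 0.2466]
ee_rot: [0.001, 0.19, 0.982, -0.0]
contact_force: [-0.3, -0.0, 0.5]
width: 0.0316
gripper_force: 0.0
at [-4.310e+01 -2.000e-01  2.466e+02] F [0.3 0.1 0.5] t 8.45
(-60, 0, 235) [0.078, -0.032, -0.058]
(-85, 0, 234) [0.194, -0.079, -0.063]
0.03162544905421177
```

```bash
python3 -m inch '[{"claw":-0.26,"travel":[0.04,-0.016,-0.02],"turn":0},{"claw":-0.26,"travel":[0.078,-0.032,-0.055],"turn":0},{"claw":-0.26,"travel":[0.12,-0.048,-0.058],"turn":0},{"claw":-0.26,"travel":[0.16,-0.065,-0.06],"turn":0},{"claw":-0.26,"travel":[0.2,-0.081,-0.06],"turn":0}]'
python3 -m inch '[{"claw":-0.26,"travel":[0.05,-0.02,0],"turn":0},{"claw":-0.26,"travel":[0.05,-0.02,0],"turn":0},{"claw":-0.26,"travel":[0.05,-0.02,0],"turn":0}]'
python3 - <<'E'
from h import *
plan(); a=snap("side","d6");b=snap("wrist","w6")
o=np.zeros((480,800,3),np.uint8);o[:,:400]=cv2.resize(a[200:320,250:350],(400,480));o[:,400:]=cv2.resize(b[100:480,160:480],(400,480));cv2.imwrite("pics/c6.png",o[:,:,::-1])
E
```

```text
clock: 8.95
position: [0.6042, 0.0148, 0.2343]
ee_rot: [-0.0, 0.19, 0.982, -0.0]
contact_force: [-0.6, 0.0, -0.4]
width: 0.0316
gripper_force: 0.0
clock: 9.25
position: [0.6134, 0.0111, 0.2346]
ee_rot: [-0.0, 0.19, 0.982, 0.0]
contact_force: [-0.2, 0.1, 0.0]
width: 0.0317
gripper_force: 0.0
at [-96.4  -0.3 234.6] F [0.3 0.  0. ] t 9.25
```

View pics/c6.png

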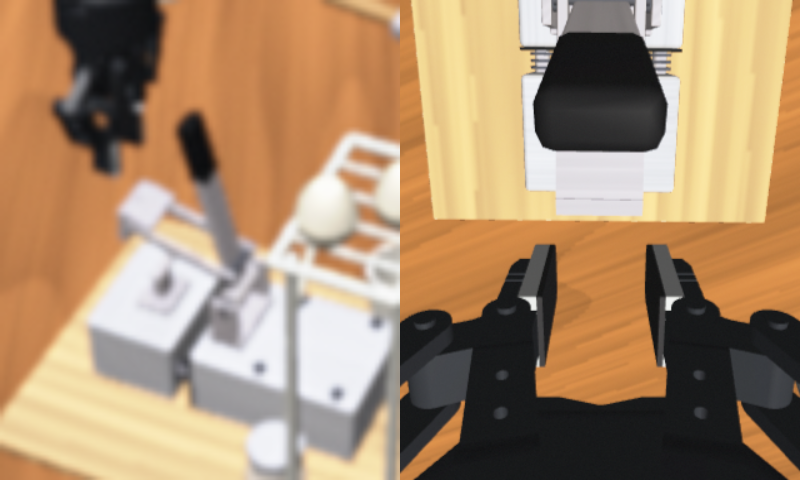

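```bash
python3 -m inch '[{"claw":-1,"travel":[0.015,-0.006,-0.05],"turn":0},{"claw":-1,"travel":[0.015,-0.006,-0.13],"turn":0},{"claw":-1,"travel":[0.015,-0.006,-0.21],"turn":0},{"claw":-1,"travel":[0.015,-0.006,-0.29],"turn":0},{"claw":-1,"travel":[0.015,-0.006,-0.37],"turn":0}]'
python3 -m inch '[{"claw":-1,"travel":[0,0,-0.04],"turn":0},{"claw":-1,"travel":[0,0,-0.06],"turn":0},{"claw":-1,"travel":[0,0,-0.06],"turn":0}]'
python3 - <<'E'
from h import *
plan(); a=snap("side","d7");b=snap("scene","s7")
o=np.zeros((480,800,3),np.uint8);o[:,:400]=cv2.resize(a[200:320,250:350],(400,480));o[:,400:]=cv2.resize(b[140:350,280:440],(400,480));cv2.imwrite("pics/c7.png",o[:,:,::-1])
E
```

```text
clock: 9.85
position: [0.6159, 0.0101, 0.1596]
ee_rot: [-0.0, 0.19, 0.982, 0.0]
contact_force: [0.5, 0.0, -0.1]
width: -0.0004
gripper_force: 0.0
clock: 10.15
position: [0.6162, 0.01, 0.1483]
ee_rot: [-0.0, 0.19, 0.982, -0.0]
contact_force: [-0.4, -0.5, 0.1]
width: -0.0004
gripper_force: 0.0
at [-99.3  -0.3 148.3] F [0.2 0.6 0.1] t 10.15
```

View pics/c7.png

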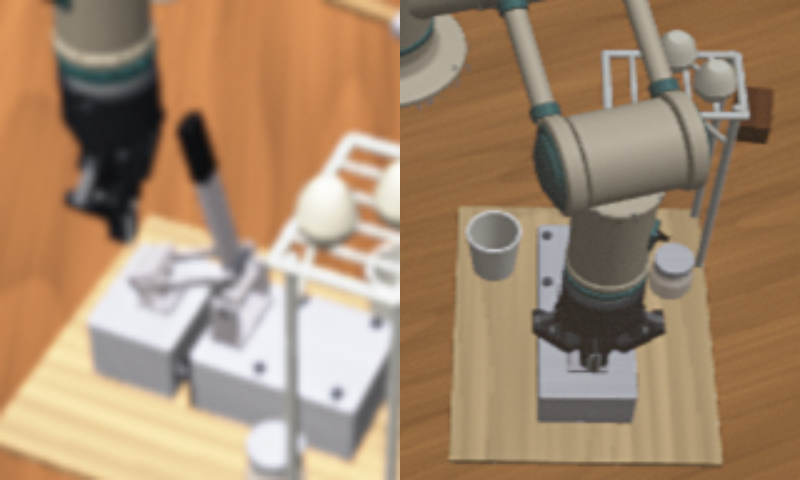

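```bash
python3 -m inch '[{"claw":-1,"travel":[0,0,-0.03],"turn":0},{"claw":-1,"travel":[0,0,-0.05],"turn":0},{"claw":-1,"travel":[0,0,-0.07],"turn":0},{"claw":-1,"travel":[0,0,-0.07],"turn":0}]'
python3 -c "
from h import *
plan()"
```

```text
clock: 10.65
position: [0.6158, 0.01, 0.1339]
ee_rot: [-0.001, 0.19, 0.982, -0.0]
contact_force: [-0.3, 0.5, -0.4]
width: -0.0001
gripper_force: 0.0
at [-99.   -0.2 133.9] F [ 0.4 -0.3 -0.4] t 10.65
```

```bash
python3 -m inch '[{"claw":-1,"travel":[0,0,-0.02],"turn":0},{"claw":-1,"travel":[0,0,-0.03],"turn":0},{"claw":-1,"travel":[0,0,-0.03],"turn":0}]'
python3 -c "
from h import *
plan()"
```

```text
clock: 10.95
position: [0.6161, 0.01, 0.1283]
ee_rot: [-0.0, 0.19, 0.982, 0.0]
contact_force: [0.1, 0.2, 0.1]
width: -0.0
gripper_force: 0.0
at [-99.3  -0.2 128.3] F [-0.  -0.2  0.1] t 10.95
```

```bash
python3 -m inch '[{"claw":-0.5,"travel":[0,0,0.15],"turn":0},{"claw":-0.5,"travel":[-0.05,0.02,0.15],"turn":0},{"claw":-0.5,"travel":[-0.093,0.038,0.15],"turn":0},{"claw":-0.5,"travel":[-0.093,0.038,0.13],"turn":0},{"claw":-0.5,"travel":[-0.093,0.038,0.1],"turn":0}]'
python3 -m inch '[{"claw":-0.5,"travel":[0,0,-0.02],"turn":0},{"claw":-0.5,"travel":[0,0,-0.03],"turn":0},{"claw":-0.5,"travel":[0,0,-0.03],"turn":0}]'
python3 -c "
from h import *
plan()"
```

```text
clock: 11.45
position: [0.5971, 0.0178, 0.1481]
ee_rot: [-0.0, 0.19, 0.982, 0.0]
contact_force: [0.4, -0.3, 0.4]
width: 0.0212
gripper_force: 0.0
clock: 11.75
position: [0.5975, 0.0175, 0.1418]
ee_rot: [-0.001, 0.19, 0.982, -0.0]
contact_force: [1.3, -0.4, 0.7]
width: 0.0214
gripper_force: 0.0
at [-79.2  -0.2 141.8] F [-1.3 -0.1  0.7] t 11.75
```

```bash
python3 -m inch '[{"claw":-0.5,"travel":[0,0,-0.015],"turn":0},{"claw":-0.5,"travel":[0,0,-0.02],"turn":0},{"claw":-0.5,"travel":[0,0,-0.02],"turn":0}]'
python3 -m inch '[{"claw":-0.5,"travel":[0,0,-0.015],"turn":0},{"claw":-0.5,"travel":[0,0,-0.02],"turn":0},{"claw":-0.5,"travel":[0,0,-0.02],"turn":0}]'
python3 -c "
from h import *
plan()"
```

```text
clock: 12.05
position: [0.5977, 0.0176, 0.1385]
ee_rot: [-0.0, 0.19, 0.982, 0.0]
contact_force: [-0.1, -0.3, 0.7]
width: 0.0213
gripper_force: 0.0
clock: 12.35
position: [0.598, 0.0176, 0.1351]
ee_rot: [0.0, 0.19, 0.982, 0.0]
contact_force: [-0.5, 0.5, 2.4]
width: 0.0213
gripper_force: 0.8
at [-79.6  -0.5 135.1] F [ 0.6 -0.3  2.4] t 12.35
```

```bash
python3 -m inch '[{"claw":-0.5,"travel":[0,0,-0.012],"turn":0},{"claw":-0.5,"travel":[0,0,-0.012],"turn":0},{"claw":-0.5,"travel":[0,0,-0.012],"turn":0}]'
python3 -c "
from h import *
plan()"
```

```text
clock: 12.65
position: [0.5985, 0.0175, 0.1344]
ee_rot: [0.001, 0.19, 0.982, 0.0]
contact_force: [-1.7, -0.0, 10.8]
width: 0.0214
gripper_force: 4.2
at [-80.1  -0.6 134.4] F [ 1.6  0.6 10.8] t 12.65
```

```bash
python3 -m inch '[{"claw":-1,"travel":[0,0,0.05],"turn":0},{"claw":-1,"travel":[0.11,-0.045,0.15],"turn":0},{"claw":-1,"travel":[0.11,-0.045,0.35],"turn":0},{"claw":-1,"travel":[0.11,-0.045,0.55],"turn":0},{"claw":-1,"travel":[0.11,-0.045,0.67],"turn":0}]'
python3 -m inch '[{"claw":-1,"travel":[0,0,0],"turn":0},{"claw":-1,"travel":[0,0,0],"turn":0}]'
python3 -c "
from h import *
plan((-66,0,268),(-40,0,272),(-8,0,274),(12,0,265),(28,0,250))"
```

```text
clock: 13.15
position: [0.6207, 0.0084, 0.2696]
ee_rot: [0.002, 0.19, 0.982, 0.0]
contact_force: [0.8, -0.3, -0.5]
width: 0.0
gripper_force: 0.0
clock: 13.35
position: [0.6195, 0.0086, 0.2662]
ee_rot: [0.0, 0.19, 0.982, 0.0]
contact_force: [-0.2, -0.2, -0.2]
width: 0.0001
gripper_force: 0.0
at [-1.029e+02 -2.000e-01  2.662e+02] F [ 0.1  0.2 -0.2] t 13.35
(-66, 0, 268) [-0.172, 0.068, 0.009]
(-40, 0, 272) [-0.292, 0.117, 0.029]
(-8, 0, 274) [-0.44, 0.177, 0.039]
(12, 0, 265) [-0.533, 0.214, -0.006]
(28, 0, 250) [-0.607, 0.244, -0.081]
```

```bash
python3 -m inch '[{"claw":-1,"travel":[-0.09,0.036,0.005],"turn":0},{"claw":-1,"travel":[-0.172,0.068,0.009],"turn":0},{"claw":-1,"travel":[-0.23,0.093,0.02],"turn":0},{"claw":-1,"travel":[-0.292,0.117,0.029],"turn":0},{"claw":-1,"travel":[-0.35,0.14,0.033],"turn":0}]'
python3 -c "
from h import *
plan((-8,0,274),(12,0,265),(28,0,250),(33,0,210))"
```

```text
clock: 13.85
position: [0.5493, 0.0368, 0.2725]
ee_rot: [0.0, 0.19, 0.982, -0.0]
contact_force: [1.5, -0.1, 0.2]
width: 0.0001
gripper_force: 0.7
at [-27.2  -0.  272.5] F [-1.4 -0.5  0.2] t 13.85
(-8, 0, 274) [-0.089, 0.036, 0.007]
(12, 0, 265) [-0.182, 0.073, -0.038]
(28, 0, 250) [-0.256, 0.103, -0.113]
(33, 0, 210) [-0.279, 0.113, -0.313]
```

```bash
python3 -m inch '[{"claw":-1,"travel":[-0.089,0.036,0.007],"turn":0},{"claw":-1,"travel":[-0.182,0.073,-0.038],"turn":0},{"claw":-1,"travel":[-0.256,0.103,-0.113],"turn":0},{"claw":-1,"travel":[-0.256,0.103,-0.113],"turn":0}]'
python3 -c "
from h import *
plan((28,0,250),(33,0,230),(33,0,210))"
```

```text
clock: 14.25
position: [0.4959, 0.0581, 0.2495]
ee_rot: [-0.002, 0.19, 0.982, 0.0]
contact_force: [-0.4, -0.2, -0.6]
width: 0.0001
gripper_force: 0.0
at [ 30.2   0.3 249.5] F [ 0.3  0.3 -0.6] t 14.25
(28, 0, 250) [0.011, -0.003, 0.003]
(33, 0, 230) [-0.012, 0.007, -0.097]
(33, 0, 210) [-0.012, 0.007, -0.197]
```

```bash
python3 -m inch '[{"claw":-1,"travel":[-0.012,0.007,-0.1],"turn":0},{"claw":-1,"travel":[-0.012,0.007,-0.2],"turn":0},{"claw":-1,"travel":[-0.012,0.007,-0.26],"turn":0},{"claw":-1,"travel":[-0.012,0.007,-0.32],"turn":0},{"claw":-1,"travel":[-0.012,0.007,-0.32],"turn":0}]'
python3 - <<'E'
from h import *
plan((33,0,162),(34,0,147),(34,0,137))
im=snap("scene","s8"); i0=cv2.imread("pics/s0.png")[:,:,::-1]
for n,i in(("0",i0),("8",im)):
    g=i.astype(int).sum(2)//3; print(n,g[265:330,342].tolist())
    m=(i.max(2)<45); m[:195]=0; m[260:]=0; m[:,:340]=0; m[:,390:]=0; ys,xs=np.nonzero(m); print(len(xs), xs.min() if len(xs) else '', ys.min() if len(ys) else '', ys.max() if len(ys) else '')
E
```

```text
clock: 14.75
position: [0.4965, 0.0584, 0.1855]
ee_rot: [-0.0, 0.191, 0.982, -0.0]
contact_force: [1.1, 0.5, -0.1]
width: -0.0
gripper_force: 0.4
at [ 29.8  -0.3 185.5] F [-0.8 -0.9 -0.1] t 14.75
(33, 0, 162) [-0.015, 0.005, -0.117]
(34, 0, 147) [-0.02, 0.007, -0.192]
(34, 0, 137) [-0.02, 0.007, -0.242]
0 [166, 166, 159, 160, 155, 155, 157, 157, 156, 160, 163, 162, 163, 159, 166, 178, 184, 114, 51, 43, 48, 42, 80, 182, 182, 176, 176, 174, 175, 175, 176, 173, 174, 173, 173, 175, 176, 174, 175, 176, 177, 175, 175, 174, 173, 172, 171, 177, 174, 115, 87, 90, 93, 91, 90, 91, 89, 90, 86, 107, 148, 151, 152, 153, 151]
0   
8 [166, 167, 160, 159, 154, 155, 157, 157, 157, 160, 164, 160, 164, 161, 166, 178, 183, 112, 43, 74, 183, 182, 178, 175, 176, 174, 175, 177, 175, 175, 174, 173, 177, 176, 176, 176, 176, 178, 177, 177, 174, 176, 172, 174, 178, 164, 111, 91, 94, 90, 89, 91, 92, 92, 88, 87, 113, 149, 152, 152, 152, 151, 151, 152, 150]
52 342 211 242
```

```bash
python3 -m inch '[{"claw":-1,"travel":[-0.015,0.005,-0.06],"turn":0},{"claw":-1,"travel":[-0.018,0.006,-0.12],"turn":0},{"claw":-1,"travel":[-0.02,0.007,-0.16],"turn":0},{"claw":-1,"travel":[-0.02,0.007,-0.19],"turn":0},{"claw":-1,"travel":[-0.02,0.007,-0.21],"turn":0}]'
python3 -m inch '[{"claw":-1,"travel":[0,0,-0.01],"turn":0},{"claw":-1,"travel":[0,0,-0.02],"turn":0},{"claw":-1,"travel":[0,0,-0.02],"turn":0}]'
python3 -c "
from h import *
plan((34,0,137))"
```

```text
clock: 15.3
position: [0.4915, 0.06, 0.1437]
ee_rot: [-0.001, 0.19, 0.982, -0.0]
contact_force: [0.0, 0.8, 1.3]
width: 0.0005
gripper_force: 0.5
clock: 15.6
position: [0.4921, 0.0599, 0.14]
ee_rot: [-0.0, 0.19, 0.982, -0.0]
contact_force: [-0.3, -0.4, -0.5]
width: -0.0001
gripper_force: 0.0
at [ 34.4  -0.  140. ] F [ 0.2  0.5 -0.5] t 15.6
(34, 0, 137) [0.002, -0.001, -0.015]
```

```bash
python3 -m inch '[{"claw":-1,"travel":[0,0,-0.01],"turn":0},{"claw":-1,"travel":[0,0,-0.02],"turn":0},{"claw":-1,"travel":[0,0,-0.02],"turn":0},{"claw":-1,"travel":[0,0,-0.02],"turn":0}]'
python3 -m inch '[{"claw":-1,"travel":[0,0,-0.01],"turn":0},{"claw":-1,"travel":[0,0,-0.01],"turn":0},{"claw":-1,"travel":[0,0,-0.01],"turn":0}]'
python3 -c "
from h import *
plan()"
```

```text
clock: 16.0
position: [0.4925, 0.06, 0.1379]
ee_rot: [0.001, 0.19, 0.982, 0.0]
contact_force: [-2.5, 0.4, 9.7]
width: -0.0001
gripper_force: 5.1
clock: 16.3
position: [0.4925, 0.06, 0.1378]
ee_rot: [0.001, 0.19, 0.982, 0.0]
contact_force: [-6.6, -0.8, 23.6]
width: 0.0002
gripper_force: 11.4
at [ 34.1  -0.2 137.8] F [ 5.8  3.2 23.6] t 16.3
```

```bash
python3 -m inch '[{"claw":-1,"travel":[0.02,-0.01,0.1],"turn":0},{"claw":-1,"travel":[0.05,-0.02,0.3],"turn":0},{"claw":-1,"travel":[0.1,-0.04,0.5],"turn":0},{"claw":-1,"travel":[0.1,-0.04,0.75],"turn":0},{"claw":-1,"travel":[0.1,-0.04,1.0],"turn":0}]'
python3 -m inch '[{"claw":-1,"travel":[0.1,-0.15,0.2],"turn":0},{"claw":-1,"travel":[0.1,-0.4,0.4],"turn":0},{"claw":-1,"travel":[0.1,-0.6,0.5],"turn":0},{"claw":-1,"travel":[0.1,-0.6,0.5],"turn":0},{"claw":-1,"travel":[0.1,-0.6,0.5],"turn":0}]'
python3 - <<'E'
from h import *
plan(); im=snap("scene","s9"); g=im.astype(int).sum(2)//3; print(g[278:295,342].tolist())
m=(im.max(2)<60); m[:190]=0; m[300:]=0; m[:,:325]=0; m[:,:325]=0; m[:,400:]=0
n,l,st,ce=cv2.connectedComponentsWithStats(m.astype(np.uint8))
for i in range(1,n):
    if st[i,4]>20: print(st[i],ce[i], inB(onz("scene",ce[i],.122)).round(0))
print(proj("scene",[B(110,0,122),B(165,0,122)]).round(0).tolist())
i0=cv2.imread("pics/s0.png")[:,:,::-1].astype(int); d=np.abs(im.astype(int)-i0).sum(2)>60
for n,b in dict(cup=(305,232,330,264),jar=(380,246,400,272),rack=(358,150,420,230),glue=(448,182,475,226),hoop=(468,230,534,285),stamp=(416,176,432,204),brush=(150,270,184,336),bowl=(132,368,188,420)).items(): print(n,d[b[1]:b[3],b[0]:b[2]].mean().round(3),end=' ')
E
```

```text
clock: 16.8
position: [0.5119, 0.0519, 0.336]
ee_rot: [-0.0, 0.19, 0.982, -0.0]
contact_force: [2.4, -0.2, 0.1]
width: -0.0
gripper_force: 0.0
clock: 17.3
position: [0.5325, -0.0695, 0.435]
ee_rot: [0.001, 0.192, 0.981, 0.0]
contact_force: [0.1, 0.9, -0.0]
width: 0.0
gripper_force: 0.0
at [-51.6 104.8 435. ] F [ 0.2 -0.9 -0. ] t 17.3
[164, 170, 181, 185, 113, 56, 135, 180, 181, 179, 178, 178, 178, 178, 179, 177, 178]
[325 190  19  12 125] [331.568 194.184] [236.  57. 122.]
[350 216   8  15  90] [353.51111111 222.62222222] [137.  -2. 122.]
[[353.0, 231.0], [353.0, 214.0]]
cup 0.0 jar 0.0 rack 0.021 glue 0.0 hoop 0.0 stamp 0.0 brush 0.0 bowl 0.0
```

```bash
python3 -c "
from rig import ticket
print(ticket.sign_off())"
```

```text
the job is handed in; nothing more can be done
None
```

The mould is clamped: the claw is hooked over the keeper, the lever is flat on its stop, the halves are drawn together, and the robot is clear. One bump on the way: early on, the open gripper ran into the lever or the rack with about 43 N. I backed off at once; nothing looks displaced, but I can't tell whether the gripper body took more than the 40 N limit.

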